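# Load the ballast chute and hold its drop gate open

## Task

Tip all six steel ballast balls out of the orange scoop into the hopper of the dispensing chute while its gate is shut, then stand the empty scoop upright on the bench, let go of it, and leave the other things on the bench where they are. Then take the gate's red knob, lift the spring-shut gate until it is open 45 degrees so that every ball runs out into the blue bin, and finish still holding the gate at 45 degrees: I will feed more balls by hand, so do not let go.

Things in the scene. Friction and masses are not known exactly. Their poses are not given: they have to be found in the camera images.
- scoop: Loose orange square scoop, 0.14 kg, open on top, with the six balls in it. Origin: centre of underside; z up, -x the spout side. Flat floor 4 mm thick from x=-31 to +35 mm. Grip across its two flat upright side walls: 52 mm over the outside (y=+-26 mm), 3 mm thick, 55 mm high, from x=-31 to +35 mm. Back wall at x=+35 mm, 55 mm high.
- lip (a point): Middle of the scoop's pouring lip, 75 mm in front (-x) of the scoop's origin and 46 mm above its underside. The spout's floor rises at 45 degrees from x=-30 mm, z=0 to this lip, between low side walls. Tilting the scoop 65 to 70 degrees forwards over the lip empties it.
- ball1_center (a point): Steel ballast ball 1 of six: 16 mm across, 17 g. Point: the ball's centre.
- ball2_center (a point): Steel ballast ball 2 of six: 16 mm across, 17 g. Point: the ball's centre.
- ball3_center (a point): Steel ballast ball 3 of six: 16 mm across, 17 g. Point: the ball's centre.
- ball4_center (a point): Steel ballast ball 4 of six: 16 mm across, 17 g. Point: the ball's centre.
- ball5_center (a point): Steel ballast ball 5 of six: 16 mm across, 17 g. Point: the ball's centre.
- ball6_center (a point): Steel ballast ball 6 of six: 16 mm across, 17 g. Point: the ball's centre.
- chute: Grey sheet metal dispensing chute, fixed to the bench, with a blue bin at its front. Origin: under its middle, on the bench; -x is the front (gate and bin side), z up. Cheeks at y=+-54 mm, from x=-65 to +83 mm, 165 mm high; back wall at x=+79 mm; front apron at x=-52 mm above the gate, top at z=168 mm. Flared wings at sides and back reach y=+-79, x=+103, z=187 mm.
- hopper (a point): Middle of the hopper's mouth, 10 mm behind and 165 mm above the chute's origin. Axes as the chute's. The opening here is 104 mm wide (y) by 127 mm long (x). Inside, a smooth aluminium floor slopes down to the front at 23 degrees, from z=112 mm at the back to z=55 mm at the gate and on over the bin edge, so balls roll against the shut gate.
- bin_in (a point): Middle of the inside floor of the blue bin, which is 120 mm (x) by 130 mm (y) by 45 mm high outside, with 3 mm walls, fixed to the chute; its middle lies 128 mm in front of the chute's origin. Axes as the chute's.
- gate (a joint): Opening angle of the chute's drop gate, rad: 0 shut (aluminium flap hanging upright), growing as the flap swings out to the front, stop at 1.3; 45 degrees is 0.785. A spring (0.24 N m shut, 0.36 N m at 45 degrees) and its weight shut it when let go. A lever with the red knob is fixed to it, sticking out to the front, 20 degrees above level when shut: lifting the knob opens the gate.
- gate_flap: The moving gate (flap, lever and red knob). Origin: middle of the gate's hinge line, which runs along the chute's y: 64 mm in front of and 128 mm above the chute's origin. The flap hangs 68 mm down from it. Axes as the chute's when shut; they turn with the gate.
- knob (a point): Red knob on the gate's lever: a disc 26 mm across, 18 mm wide, flat ends facing +-y of the chute; pinch it across the 18 mm from above, it can turn between the pads. Point: its centre, 80 mm from the hinge line: with the gate at angle q it is 80 mm x cos(q+0.349) in front (-x) of the hinge and 80 mm x sin(q+0.349) above it. Lifting takes 3 to 6 N.
- motor: Bystander: loose black brushless motor with wires, 31x89x33 mm. Origin: centre of the underside.
- checker: Bystander: loose black battery cell checker, 68x40x18 mm. Origin: centre of the underside.
- bottle: Bystander: loose red and white thread-lock bottle, 29 mm across, 82 mm high, standing. Origin: centre of the underside.
Mind the look-alikes: they are no part of the job. Of the things shaped like the scoop, the orange one is meant.

How it is judged:
By the outcome, as a careful person would: the job done as asked, in the order asked, and still so for the second after the job is handed in, while the arm keeps its last pose, push and grip.
It also fails if it takes over 72 s, if anything falls off the work surface, if the arm or the gripper's body presses on something with over 40 N, if the wrist force passes 120 N, or if a joint passes its speed limit or range.

## Robot

A 7-joint arm with a two-finger parallel gripper is mounted at the origin on a cart in front of the work surface, level with it; the furniture and walls round the work are solid. World frame = base frame: x ahead of the robot, y to its left, z up, the work surface at z = 0. Lengths are in m, angles in rad, forces in N, time in s.
With the tool pointing down it reaches from about 0.4 to 0.85 m from the base axis. Payload 4.5 kg.
Tool frame: the origin (TCP) lies at the very end of the fingers, on their centre line; the grasp point (between the pads) lies 19 mm behind it (r.grip_point_offset is the distance from the TCP to the grasp point, in m); z points along the fingers, y is the line along which they close (so a half turn about z gives the same grasp; the last joint's range is limited). The gripper opens to 88 mm and grips with 3 to 60 N. Pads are 18 mm wide; open, the fingers measure 123 mm over their backs; the gripper's body (75 mm by 187 mm) begins 45 mm behind the grasp point.
Start: joints at [1.25, 0.689, -0.195, 1.565, 0.157, 0.902, -0.215], TCP at [0.217, -0.586, 0.239] pointing down, gripper open.
Joint ranges: [-3.01, 3.01], [-0.46, 2.08], [-1.47, 1.51], [0.13, 2.56], [-1, 4.14], [0.04, 2.09], [-2.66, 2.66]. Speed limits (rad/s): [2.57, 2.57, 3.14, 3.14, 3.14, 3.14, 3.14].

## Interface

Orientations are given as a unit quaternion [x, y, z, w].
In Python, from plant import r gives the robot as it stands.
- The arm moves only by the tool carry_out, never from a script. Its argument "rows" is a list of rows, each a list of 3 entries, a list of its own where there are three numbers: the shift along the tool's x, y, z in cm, then the turn, a rotation vector about the tool's x, y, z in degrees, then the closure, from 0 (fully open) to 1 (shut). A call has 1 to 12 rows; each row is the pose to reach, as a shift and turn from the pose commanded when the call began, along the tool's axes at that moment; what a row does not reach only later rows make up. A row lasts 1/10 s, in which the tool goes at most 50 mm and 8.59 degrees, less where a joint would pass 70% of its speed; a pose out of reach is approached as far as the arm can. A call with a gripper value outside its range is refused whole. The fingers move at their own pace and stop on an object; "newtons" is the grip in N (left out, the last holds). Time passes only in rows, so rows that repeat a pose let the fingers close. It gives the time, the measured TCP pose, the force, the opening and the grip force at its end, in the units of the state.
- r.get_state(): the state, without advancing time (a new reading comes with each control period).
- r.snapshot(name): name is "side" or "top" or "wrist"; returns a dict with "image" (420x560x3 uint8, red, green, blue), "fx", "fy", "cx", "cy" (pixels), "pose" (4x4, takes a point from camera to world coordinates). Camera axes: x right, y up, looking along -z (the intrinsics and any distortion apply to the point x, -y, -z); pixel columns grow to the right and rows downward; lengths in m; the calibration is good to about 2 mm. A picture is of the moment at which its call begins. There is no depth.
- r.finish_job(): hands the job in; it is judged then, once.
The state is a dict: "clock": time; "q": joint angles; "qd": joint speeds; "joint_torque": joint torques, N m; "tool_pos": TCP position; "eef_rot": TCP orientation; "contact_force": force on the tool from outside, world axes, zero at the start; "moment": the same for the moment, N m; "opening": opening from 0.0 (shut) to 1.0 (fully open); "finger_force": force on a finger pad.
Only numpy, scipy, OpenCV 4.12 (cv2) and the standard library are available. Lean on these libraries where they do the work, as an engineer would, in place of code of your own. Each camera call takes 0.05 s, during which the arm holds its last target. There are 200 camera calls.

## Working session

There is one attempt and no reset: what is moved stays moved. The work goes in short steps, Python scripts to look and compute and a tool call to move; the robot and the scene stay as the last step left them, time stands still between calls to the robot, and variables do not carry over. Pictures are saved under pics/ and viewed, at most 10 in all, crops included, and the job is handed in when it is done.

Besides the shell and the picture viewer there is one more tool, called after "Request:" by a JSON object that holds its "api" and its "payload". carry_out: Moves the arm, as the interface text tells. Its arguments: {"type":"object","properties":{"rows":{"type":"array"},"newtons":{"type":"number"}},"required":["rows"]}

```bash
ls; mkdir -p pics
cat > h.py <<'E'
import numpy as np, cv2
from scipy.spatial.transform import Rotation as R
from plant import r
def snap(n,f):
    s=r.snapshot(n); cv2.imwrite('pics/'+f+'.png',s['image'][:,:,::-1]); np.savez('pics/'+f+'.npz',**{k:v for k,v in s.items()}); return s
def load(f): return dict(np.load('pics/'+f+'.npz',allow_pickle=True))
def ray(s,u,v):
    d=np.array([(u-s['cx'])/s['fx'],-(v-s['cy'])/s['fy'],-1.0]); P=s['pose']; return P[:3,3],P[:3,:3]@d
def onz(s,u,v,z):
    o,d=ray(s,u,v); return o+d*(z-o[2])/d[2]
def proj(s,p):
    P=s['pose']; c=P[:3,:3].T@(np.asarray(p)-P[:3,3]); return s['cx']+s['fx']*c[0]/-c[2], s['cy']-s['fy']*c[1]/-c[2]
E
python3 - <<'E'
from h import *
for n in('top','side'):
    s=snap(n,n+'0'); print(n,[k for k in s],s['fx'],s['cx'],s['cy'],s['pose'].round(3).tolist())
print(r.get_state())
a=np.hstack([cv2.imread('pics/top0.png'),cv2.imread('pics/side0.png')])
E
```

```text
pics
top ['image', 'fx', 'fy', 'cx', 'cy', 'pose'] 470.32555356270916 286.2188375228498 209.58660484746824 [[-0.016, 0.997, -0.077, 0.438], [-1.0, -0.016, 0.002, 0.043], [0.0, 0.077, 0.997, 1.25], [0.0, 0.0, 0.0, 1.0]]
side ['image', 'fx', 'fy', 'cx', 'cy', 'pose'] 530.0372968328544 284.6260102414549 208.04563016660094 [[0.901, 0.153, -0.406, -0.021], [-0.434, 0.35, -0.83, -1.046], [0.015, 0.924, 0.382, 0.646], [0.0, 0.0, 0.0, 1.0]]
{'clock': 0.1, 'q': array([ 1.24983352,  0.68989638, -0.19451913,  1.56622804,  0.15735405,
        0.90247926, -0.21509918]), 'qd': array([-0.00027405, -0.00071054, -0.003522  , -0.00210186,  0.00113921,
       -0.00059744,  0.00015306]), 'joint_torque': array([-3.33886390e-03, -5.28502500e+01, -1.27138764e+00, -1.53838688e+01,
       -5.24582807e-02,  1.98286754e-03,  5.81382051e-05]), 'tool_pos': array([ 0.21686006, -0.58558108,  0.23799573]), 'eef_rot': array([ 9.84299235e-01,  1.76505986e-01, -2.19311053e-04, -7.77195880e-04]), 'contact_force': array([ 1.80676329,  0.06795762, -0.30638907]), 'moment': array([ 0.01561781, -0.07539944, -0.00761889]), 'finger_force': 0.0, 'opening': 0.9992674693137921}
```

View pics/top0.png

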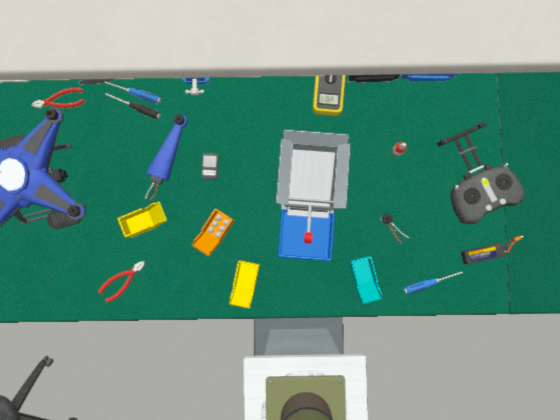

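View pics/side0.png

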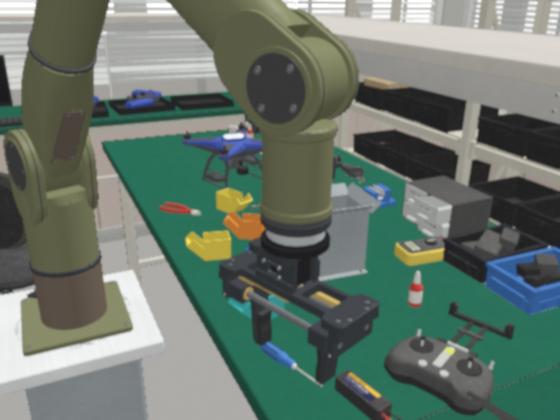

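The top view shows the orange scoop at about (212,232), the chute at (313,170), the red knob at (308,238), the bin at (306,233), the checker at (209,166), the motor at (390,222) and the bottle at (400,148). In the side view the arm hides part of the chute. Next I'll enlarge the working area.

Run:
```python
from h import *
im=cv2.imread('pics/top0.png')[120:270,180:360]
cv2.imwrite('pics/c1.png',cv2.resize(im,None,fx=4,fy=4,interpolation=cv2.INTER_CUBIC))
s=load('top0'); hsv=cv2.cvtColor(s['image'],cv2.COLOR_RGB2HSV)
for n,lo,hi in(('orange',(8,150,90),(17,255,255)),('blue',(105,150,90),(120,255,255)),('red',(0,180,100),(5,255,255)),('red2',(174,150,100),(180,255,255))):
    m=cv2.inRange(hsv,lo,hi)
    for c in cv2.findContours(m,0,2)[0]:
        if cv2.contourArea(c)>20:
            print(n,cv2.contourArea(c),cv2.minAreaRect(c),cv2.boxPoints(cv2.minAreaRect(c)).round(1).tolist())
```

```text
orange 32.5 ((224.03842163085938, 231.69227600097656), (3.6055517196655273, 28.289709091186523), 33.690067291259766) [[214.6999969482422, 242.5], [230.39999389648438, 218.89999389648438], [233.39999389648438, 220.89999389648438], [217.6999969482422, 244.5]]
orange 62.5 ((207.33999633789062, 227.87998962402344), (8.0, 38.60000228881836), 36.869895935058594) [[192.60000610351562, 240.89999389648438], [215.6999969482422, 210.0], [222.10000610351562, 214.8000030517578], [199.0, 245.6999969482422]]
blue 170.0 ((421.050048828125, 285.1500244140625), (7.905693054199219, 30.35786247253418), 71.56504821777344) [[405.3999938964844, 286.20001220703125], [434.20001220703125, 276.6000061035156], [436.70001220703125, 284.1000061035156], [407.8999938964844, 293.70001220703125]]
blue 1912.5 ((306.01068115234375, 234.8455810546875), (52.3583869934082, 47.301429748535156), 3.945185899734497) [[278.29998779296875, 256.6000061035156], [281.5, 209.39999389648438], [333.79998779296875, 213.10000610351562], [330.5, 260.20001220703125]]
blue 2135.0 ((30.95871353149414, 172.12747192382812), (89.3439178466796
[... 747 characters left out ...]
8.0, 78.0], [208.0, 78.0], [208.0, 82.0], [198.0, 82.0]]
blue 200.5 ((427.5, 77.0), (6.0, 51.0), 90.0) [[402.0, 74.0], [453.0, 74.0], [453.0, 80.0], [402.0, 80.0]]
red 147.5 ((117.25, 283.2500305175781), (17.677669525146484, 38.18376159667969), 45.0) [[97.5, 290.5], [124.5, 263.5], [137.0, 276.0], [110.0, 303.0]]
red 33.0 ((307.5, 237.0), (8.0, 5.0), 90.0) [[305.0, 233.0], [310.0, 233.0], [310.0, 241.0], [305.0, 241.0]]
red 104.0 ((63.117652893066406, 99.47059631347656), (16.97749137878418, 37.350486755371094), 75.96376037597656) [[42.900001525878906, 95.80000305175781], [79.19999694824219, 86.69999694824219], [83.30000305175781, 103.19999694824219], [47.099998474121094, 112.19999694824219]]
```

View pics/c1.png

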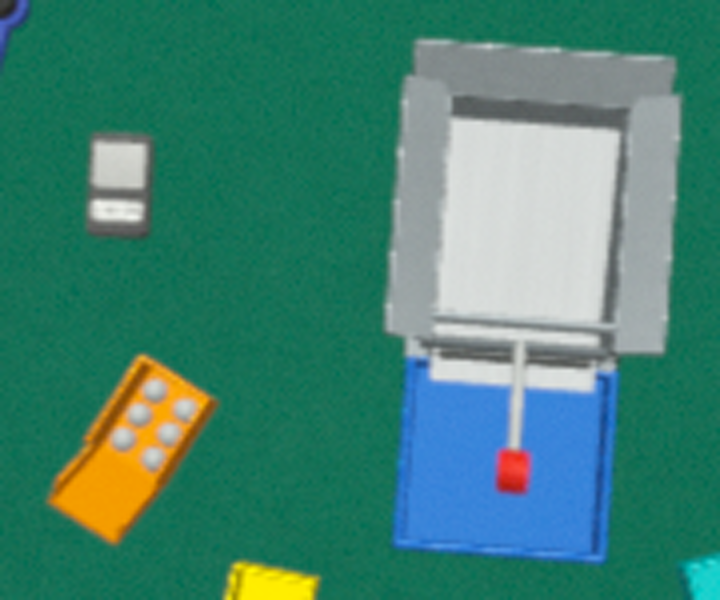

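The crop shows the scoop's back corners at about (140,355) and (216,402), and its lip corners at (48,497) and (115,543), so the spout points towards the robot and left. All six balls are in it. The knob is at (513,470), the wings' front corners at (386,333) and (665,353), and the back-left and right corners at (416,40) and (675,58).

Run:
```python
from h import *
s=load('top0')
P=lambda u,v,z: onz(s,180+(u+.5)/4-.5,120+(v+.5)/4-.5,z)
b=[P(140,355,.055),P(216,402,.055)]; l=[P(48,497,.046),P(115,543,.046)]
B=(b[0]+b[1])/2; L=(l[0]+l[1])/2; d=(B-L)[:2]; print('scoop back',B,'lip',L,'len',np.linalg.norm(d),'yaw',np.degrees(np.arctan2(d[1],d[0])),'w',np.linalg.norm(b[0]-b[1]))
w=b[0]-b[1]; print('yaw by back', np.degrees(np.arctan2(w[1],w[0]))-90)
u=d/np.linalg.norm(d); print('origin',B[:2]-u*.035,L[:2]+u*.075)
for n,p,q,z in(('wingfront',(386,333),(665,353),.187),('back',(416,40),(675,58),.187),('bin',(397,548),(605,560),.045)):
    a,c=P(*p,z),P(*q,z); w=a-c; print(n,(a+c)/2,np.linalg.norm(w),np.degrees(np.arctan2(w[1],w[0]))-90)
print('knob',P(513,470,.155+.012))
# others
for n,u,v,z in(('motor',388,218,.03),('bottle',399,148,.04),('checker',209,166,.018)): print(n,onz(s,u,v,z).round(3))
print(R.from_quat(r.get_state()['eef_rot']).as_matrix().round(3))
```

```text
scoop back [0.52133707 0.19969052 0.055     ] lip [0.43251889 0.26289353 0.046     ] len 0.10901050827176334 yaw -35.435652258158925 w 0.057167228553374916
yaw by back -32.539465954100216
origin [0.49282022 0.21998311] [0.49362642 0.21940941]
wingfront [ 0.52920678 -0.01469437  0.187     ] 0.15857010714798714 -5.024351735505462
back [ 0.69836544 -0.02955555  0.187     ] 0.14898428872454478 -4.944306832634581
bin [ 0.40666308 -0.00416943  0.045     ] 0.13274804786903652 -4.1967174553327595
knob [ 0.45778575 -0.00717354  0.167     ]
motor [ 0.507 -0.223  0.03 ]
bottle [ 0.688 -0.255  0.04 ]
checker [0.652 0.244 0.018]
[[ 0.938  0.347 -0.001]
 [ 0.347 -0.938  0.001]
 [-0.    -0.002 -1.   ]]
```

```bash
cat >> h.py <<'E'
T=np.diag([-1.,1,-1])
def rot(yaw,tilt=0): return R.from_euler('z',yaw,degrees=True)*R.from_euler('y',-tilt,degrees=True)*R.from_matrix(T)
def to(p,Rt,base=None):
    s=r.get_state(); p0,R0=base or (s['tool_pos'],R.from_quat(s['eef_rot']))
    print((R0.inv().apply(np.asarray(p)-p0)*100).round(1).tolist(),np.degrees((R0.inv()*Rt).as_rotvec()).round(1).tolist())
def st():
    s=r.get_state(); print(round(s['clock'],2),s['q'].round(2),s['tool_pos'].round(4),R.from_quat(s['eef_rot']).as_euler('ZYX',degrees=True).round(1),s['contact_force'].round(1),s['moment'].round(2),round(s['opening'],3),s['finger_force'])
E
python3 - <<'E'
from h import *
print([a for a in dir(r) if a[0]!='_'])
to((.40,-.45,.29),rot(-34.5-110)); to((.5,-.2,.29),rot(-34.5-60)); to((.50,.0,.29),rot(-34.5))
E
```

```text
['Unreachable', 'finish_job', 'get_state', 'grip_point_offset', 'snapshot']
[21.9, -6.4, -5.2] [-0.1, -0.0, -15.2]
[39.9, -26.3, -5.2] [-0.1, -0.0, -65.2]
[46.9, -45.1, -5.1] [-0.1, -0.1, -125.2]
```

Request:
{"api": "carry_out", "payload": {"rows": [[[10,-3,-5],[0,0,-8],0],[[16,-5,-5],[0,0,-16],0],[[22,-7,-5],[0,0,-24],0],[[27,-12,-5],[0,0,-32],0],[[32,-17,-5],[0,0,-40],0],[[36,-22,-5],[0,0,-48],0],[[40,-26,-5],[0,0,-56],0],[[42,-31,-5],[0,0,-64],0],[[44,-36,-5],[0,0,-72],0],[[46,-41,-5],[0,0,-80],0],[[47,-45,-5],[0,0,-88],0],[[47,-45,-5],[0,0,-88],0]]}}

```text
clock: 1.3
tool_pos: [0.4899, -0.0848, 0.2879]
eef_rot: [0.584, 0.811, -0.0, -0.0]
contact_force: [0.7, -0.4, -0.3]
opening: 1.002
finger_force: 0.0
```

Run:
```python
from h import *
st(); to((.45,.24,.26),rot(-34.5))
```

```text
1.3 [ 0.49  0.51 -0.64  1.86  0.39  0.89 -0.01] [ 0.4899 -0.0848  0.2879] [ 108.5   -0.  -180. ] [ 0.7 -0.4 -0.3] [-0.01 -0.22  0.  ] 1.002 0.0
[32.1, 6.5, 2.8] [-0.0, -0.0, -37.0]
```

Request:
{"api": "carry_out", "payload": {"rows": [[[10,2,0],[0,0,-8],0],[[20,4,0],[0,0,-16],0],[[28,6,1],[0,0,-24],0],[[32,6.5,2.8],[0,0,-32],0],[[32,6.5,2.8],[0,0,-37],0],[[32,6.5,2.8],[0,0,-37],0],[[32,6.5,2.8],[0,0,-37],0],[[32,6.5,2.8],[0,0,-37],0],[[32,6.5,2.8],[0,0,-37],0],[[32,6.5,2.8],[0,0,-37],0]]}}

```text
clock: 2.3
tool_pos: [0.4516, 0.2358, 0.2599]
eef_rot: [0.299, 0.954, -0.001, 0.0]
contact_force: [0.2, -0.3, 0.7]
opening: 0.997
finger_force: 0.0
```

Run:
```python
from h import *
st(); s=snap('wrist','w1'); print(s['pose'].round(3).tolist(),s['fx'])
```

```text
2.3 [-0.1   0.6  -0.77  1.86  0.53  0.9  -0.16] [0.4516 0.2358 0.2599] [ 1.452e+02  1.000e-01 -1.799e+02] [ 0.2 -0.3  0.7] [-0.03 -0.13 -0.05] 0.997 0.0
[[0.571, -0.793, -0.213, 0.398], [0.821, 0.551, 0.151, 0.275], [-0.002, -0.261, 0.965, 0.405], [0.0, 0.0, 0.0, 1.0]] 289.0967030192688
```

View pics/w1.png

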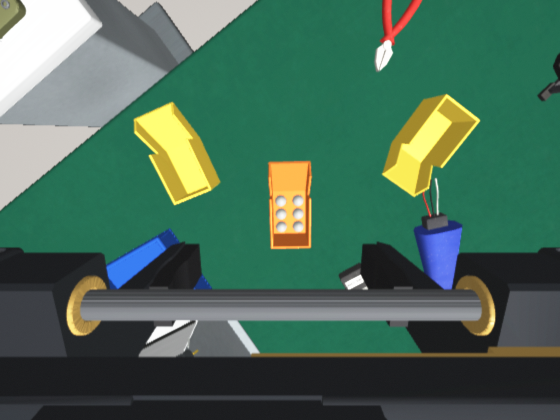

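In the wrist view the scoop's lip corners are at about (269,162) and (310,162), and its back corners at (271,248) and (311,248). All six balls are inside.

Run:
```python
from h import *
s=load('w1'); im=s['image']; hsv=cv2.cvtColor(im,cv2.COLOR_RGB2HSV)
m=cv2.inRange(hsv,(5,150,60),(18,255,255)); c=max(cv2.findContours(m,0,2)[0],key=cv2.contourArea); print(cv2.approxPolyDP(c,2,True)[:,0].tolist())
b=(onz(s,271,248,.055)+onz(s,311,248,.055))/2; l=(onz(s,269,162,.046)+onz(s,310,162,.046))/2
d=(b-l)[:2]; n=np.linalg.norm(d);u=d/n; print(n,np.degrees(np.arctan2(u[1],u[0])),b[:2]-u*.035,l[:2]+u*.075)
o=(b[:2]-u*.035+l[:2]+u*.075)/2
st(); to((*o,.11),rot(-35)); to((*o,.018),rot(-35))
```

```text
[[309, 161], [268, 164], [269, 209], [269, 201], [272, 205], [271, 248], [310, 247]]
0.11000022980640552 -33.47490040361093 [0.49529538 0.22258094] [0.49529518 0.22258107]
2.35 [-0.1   0.6  -0.77  1.86  0.53  0.9  -0.16] [0.4517 0.2357 0.26  ] [ 1.452e+02  1.000e-01 -1.799e+02] [ 0.2 -0.3 -0.5] [-0.01 -0.15 -0.04] 0.998 0.0
[-4.3, 1.4, 15.0] [-0.1, 0.1, 0.2]
[-4.3, 1.4, 24.2] [-0.1, 0.1, 0.2]
```

Request:
{"api": "carry_out", "payload": {"rows": [[[-3,1,4],[0,0,-1],0],[[-4.3,1.4,8],[0,0,-1],0],[[-4.3,1.4,12],[0,0,-1],0],[[-4.3,1.4,15.5],[0,0,-1],0],[[-4.3,1.4,18.5],[0,0,-1],0],[[-4.3,1.4,21],[0,0,-1],0],[[-4.3,1.4,22.7],[0,0,-1],0],[[-4.3,1.4,23.7],[0,0,-1],0],[[-4.3,1.4,24.2],[0,0,-1],0],[[-4.3,1.4,24.2],[0,0,-1],0],[[-4.3,1.4,24.2],[0,0,-1],0],[[-4.3,1.4,24.2],[0,0,-1],0]]}}

```text
clock: 3.55
tool_pos: [0.4951, 0.2249, 0.019]
eef_rot: [0.29, 0.957, 0.001, 0.001]
contact_force: [-0.2, 0.3, -0.1]
opening: 0.997
finger_force: 0.0
```

Request:
{"api": "carry_out", "payload": {"rows": [[[0,0,0],[0,0,0],0.2],[[0,0,0],[0,0,0],0.3],[[0,0,0],[0,0,0],0.35],[[0,0,0],[0,0,0],0.4],[[0,0,0],[0,0,0],0.45],[[0,0,0],[0,0,0],0.5],[[0,0,0],[0,0,0],1],[[0,0,0],[0,0,0],1],[[0,0,0],[0,0,0],1],[[0,0,0],[0,0,0],1]], "newtons": 35}}

```text
clock: 4.55
tool_pos: [0.4945, 0.2245, 0.0181]
eef_rot: [0.29, 0.957, -0.0, 0.0]
contact_force: [-0.6, -2.1, 1.5]
opening: 0.585
finger_force: 35.0
```

Run:
```python
from h import *
st()
```

```text
4.55 [-0.25  0.97 -0.44  1.93  0.94  0.45 -0.42] [0.4945 0.2245 0.0181] [ 146.3    0.  -180. ] [-0.6 -2.1  1.5] [-0.56  0.17  0.07] 0.585 34.99261333141476
```

```bash
cat >> h.py <<'E'
C=np.array([.595,-.0205]); CR=R.from_euler('z',-5,degrees=True)
def chute(x,y,z): return np.array([*C,0])+CR.apply([x,y,z])
def pour(lip,yaw,tilt):
    Rt=rot(yaw,tilt); Rs=Rt*R.from_matrix(T).inv(); return chute(*lip)+Rs.apply([.073,0,-.028]),Rt
E
python3 - <<'E'
from h import *
to((.4945,.2245,.25),rot(-34)); to((.56,.11,.29),rot(-20)); to(*pour((0,0,.30),-5,0)); to(*pour((0,0,.25),-5,20)); to(*pour((0,0,.22),-5,40))
E
```

```text
[-0.0, -0.0, -23.2] [-0.0, 0.0, 0.3]
[-11.8, -5.9, -27.2] [-0.0, 0.0, -13.7]
[-28.4, -11.3, -25.4] [-0.0, 0.0, -28.7]
[-28.8, -11.1, -23.0] [-5.0, -19.6, -28.4]
[-28.4, -11.3, -22.7] [-10.0, -39.1, -27.5]
```

Request:
{"api": "carry_out", "payload": {"rows": [[[0,0,-1],[0,0,0],1],[[0,0,-3.5],[0,0,0],1],[[0,0,-7],[0,0,0],1],[[0,0,-10.5],[0,0,0],1],[[0,0,-14],[0,0,0],1],[[0,0,-17.5],[0,0,0],1],[[0,0,-21],[0,0,0],1],[[0,0,-23.5],[0,0,0],1],[[0,0,-25],[0,0,0],1],[[0,0,-25.4],[0,0,0],1],[[0,0,-25.4],[0,0,0],1]]}}

```text
clock: 5.65
tool_pos: [0.4947, 0.2251, 0.2727]
eef_rot: [0.289, 0.957, 0.001, 0.0]
contact_force: [0.2, 0.3, -2.3]
opening: 0.586
finger_force: 35.0
```

Run:
```python
from h import *
st();to(*pour((0,0,.30),-5,0)); to(*pour((0,0,.30),-5,20))
```

```text
5.65 [-0.05  0.63 -0.79  1.75  0.53  0.98 -0.06] [0.4947 0.2251 0.2727] [146.4   0.  179.9] [ 0.2  0.3 -2.3] [ 0.05 -0.12 -0.03] 0.586 34.997722366824746
[-28.4, -11.4, 0.1] [0.1, 0.1, -28.6]
[-28.8, -11.1, -2.6] [-4.9, -19.5, -28.4]
```

Request:
{"api": "carry_out", "payload": {"rows": [[[-1.5,-0.6,0],[0,0,-2],1],[[-4.5,-1.8,0],[0,0,-5],1],[[-8,-3.2,0],[0,0,-8],1],[[-11.5,-4.6,0],[0,0,-12],1],[[-15,-6,0],[0,0,-16],1],[[-18.5,-7.4,0],[0,0,-20],1],[[-22,-8.8,0],[0,0,-24],1],[[-25,-10,0],[0,0,-27],1],[[-27.2,-10.9,0],[0,0,-28.6],1],[[-28.4,-11.4,0],[0,0,-28.6],1],[[-28.4,-11.4,0],[0,0,-28.6],1],[[-28.4,-11.4,0],[0,0,-28.6],1]]}}

```text
clock: 6.85
tool_pos: [0.6668, -0.0258, 0.2717]
eef_rot: [0.043, 0.999, 0.001, -0.001]
contact_force: [-0.4, 1.6, -2.7]
opening: 0.586
finger_force: 35.0
```

Run:
```python
from h import *
st()
for t in (10,20,30,40): to(*pour((0,0,.3-t/40*.08),-5,t))
s=snap('side','s1'); r
snap('top','t1')
a=cv2.imread('pics/side'.replace('side','s1')+'.png'); b=cv2.imread('pics/t1.png')
cv2.imwrite('pics/c2.png',np.hstack([a[60:360,160:500],b[60:360,170:450]]))
```

```text
6.85 [ 0.39  0.84 -0.9   1.36  0.66  1.25  0.93] [ 0.6668 -0.0258  0.2717] [ 1.750e+02 -1.000e-01  1.799e+02] [-0.4  1.6 -2.7] [ 0.08 -0.07 -0.01] 0.586 34.99812943395227
[-0.5, -0.1, 0.7] [0.1, -10.1, 0.0]
[-0.6, -0.1, 1.3] [0.1, -20.1, 0.0]
[-0.5, -0.1, 1.9] [0.1, -30.1, 0.0]
[-0.2, -0.1, 2.6] [0.1, -40.1, -0.0]
```

View pics/c2.png

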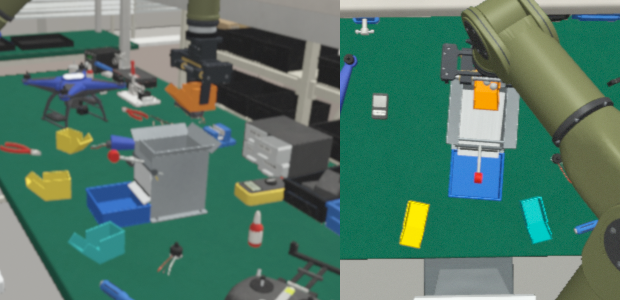

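The side view shows the scoop held level above and behind the hopper mouth, and in the top view its spout is over the opening. Both are as planned, so I'll tilt to 40°.

Request:
{"api": "carry_out", "payload": {"rows": [[[-0.2,-0.1,0.3],[0,-4,0],1],[[-0.5,-0.1,0.6],[0,-9,0],1],[[-0.5,-0.1,0.9],[0,-14,0],1],[[-0.6,-0.1,1.3],[0,-20,0],1],[[-0.5,-0.1,1.6],[0,-25,0],1],[[-0.5,-0.1,1.9],[0,-30,0],1],[[-0.3,-0.1,2.3],[0,-35,0],1],[[-0.2,-0.1,2.6],[0,-40,0],1],[[-0.2,-0.1,2.6],[0,-40,0],1],[[-0.2,-0.1,2.6],[0,-40,0],1]]}}

```text
clock: 7.95
tool_pos: [0.6676, -0.0261, 0.2458]
eef_rot: [0.04, 0.939, -0.014, 0.341]
contact_force: [-0.0, -0.6, -2.5]
opening: 0.587
finger_force: 35.0
```

Run:
```python
from h import *
st()
for t in (40,50,60,70): to(*pour((.005,0,.19),-5,t))
s=snap('side','s2'); t=snap('top','t2')
for q in(s,t):
    print([np.round(proj(q,chute(*p))).tolist() for p in((0,0,.22),(.103,0,.187),(-.052,0,.168))])
a=cv2.imread('pics/s2.png'); b=cv2.imread('pics/t2.png')
f=lambda i:cv2.resize(i,(400,400),interpolation=cv2.INTER_CUBIC)
cv2.imwrite('pics/c3.png',np.hstack([f(a[120:280,280:440]),f(b[100:260,240:400])]))
```

```text
7.95 [ 0.34  0.67 -0.68  2.11  2.06  0.57 -0.52] [ 0.6676 -0.0261  0.2458] [175.1  40.  179.9] [-0.  -0.6 -2.5] [ 0.11  0.81 -0.  ] 0.587 34.99746199697256
[1.5, -0.1, 2.7] [0.2, -0.0, 0.1]
[1.1, -0.1, 1.4] [0.2, -10.0, 0.1]
[1.0, -0.1, 0.1] [0.2, -20.0, 0.1]
[1.1, -0.1, -1.3] [0.2, -30.0, 0.1]
[[328.0, 183.0], [365.0, 191.0], [307.0, 206.0]]
[[314.0, 174.0], [316.0, 132.0], [311.0, 200.0]]
```

View pics/c3.png

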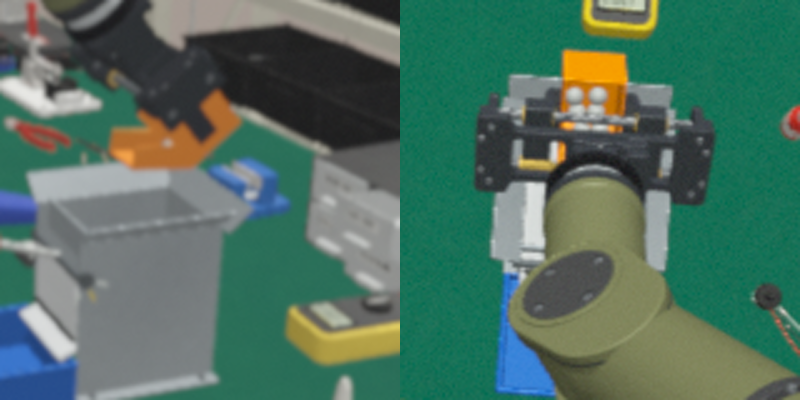

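The lip sits at about (325,182) in the side view, where I predicted it (328,183). I'll lower it and pour.

Request:
{"api": "carry_out", "payload": {"rows": [[[0.5,-0.1,0.9],[0,0,0],1],[[1.0,-0.1,1.8],[0,0,0],1],[[1.5,-0.1,2.7],[0,0,0],1],[[1.5,-0.1,2.7],[0,0,0],1],[[1.4,-0.1,2.2],[0,-4,0],1],[[1.2,-0.1,1.8],[0,-7,0],1],[[1.1,-0.1,1.4],[0,-10,0],1],[[1.1,-0.1,1.1],[0,-13,0],1],[[1.0,-0.1,0.7],[0,-15,0],1],[[1.0,-0.1,0.4],[0,-18,0],1],[[1.0,-0.1,0.1],[0,-20,0],1],[[1.0,-0.1,0.1],[0,-20,0],1]]}}

```text
clock: 9.25
tool_pos: [0.6619, -0.0289, 0.2378]
eef_rot: [0.038, 0.866, -0.022, 0.498]
contact_force: [-0.7, 0.3, -1.6]
opening: 0.587
finger_force: 35.0
```

Run:
```python
from h import *
st()
for t in (60,65,70): to(*pour((.005,0,.19),-5,t))
```

```text
9.25 [ 0.38  0.9  -0.83  2.39  2.58  1.27 -0.93] [ 0.6619 -0.0289  0.2378] [ 175.    59.9 -179.9] [-0.7  0.3 -1.6] [0.15 0.97 0.03] 0.587 34.99767303932458
[-0.0, 0.2, -0.2] [-0.0, -0.1, 0.0]
[-0.3, 0.2, -0.9] [-0.0, -5.1, 0.0]
[-0.4, 0.2, -1.5] [-0.0, -10.1, 0.0]
```

Request:
{"api": "carry_out", "payload": {"rows": [[[-0.1,0,-0.5],[0,-3,0],1],[[-0.3,0,-0.9],[0,-5,0],1],[[-0.3,0,-1.2],[0,-8,0],1],[[-0.4,0,-1.5],[0,-10,0],1],[[-0.4,0,-1.5],[0,-10,0],1],[[-0.4,0,-1.5],[0,-10,0],1],[[-0.4,0,-1.5],[0,-10,0],1],[[-0.4,0,-1.5],[0,-10,0],1],[[-0.4,0,-1.5],[0,-10,0],1],[[-0.4,0,-1.5],[0,-10,0],1],[[-0.4,0,-1.5],[0,-10,0],1],[[-0.4,0,-1.5],[0,-10,0],1]]}}

```text
clock: 10.45
tool_pos: [0.6516, -0.0282, 0.25]
eef_rot: [0.036, 0.818, -0.025, 0.573]
contact_force: [0.5, 0.3, -1.5]
opening: 0.587
finger_force: 35.0
```

Run:
```python
from h import *
st()
for t in (70,45,20,0): to(*pour((.0,0,.30),-5,t))
s=snap('side','s3'); t=snap('top','t3')
a=cv2.imread('pics/s3.png'); b=cv2.imread('pics/t3.png')
f=lambda i:cv2.resize(i,(400,400),interpolation=cv2.INTER_CUBIC)
cv2.imwrite('pics/c4.png',np.hstack([f(a[120:280,260:420]),f(b[100:260,240:400])]))
```

```text
10.45 [ 0.33  1.02 -0.81  2.5   2.72  1.64 -1.01] [ 0.6516 -0.0282  0.25  ] [ 174.9   70.  -180. ] [ 0.5  0.3 -1.5] [0.14 1.05 0.02] 0.587 34.99764927662909
[-10.0, 0.3, -4.3] [-0.1, 0.0, -0.0]
[-8.2, 0.3, -1.4] [-0.1, 25.0, -0.0]
[-5.3, 0.3, 0.3] [-0.1, 50.0, -0.1]
[-2.6, 0.3, 0.7] [-0.0, 70.0, -0.1]
```

Request:
{"api": "carry_out", "payload": {"rows": [[[-3.5,0,-1.5],[0,0,0],1],[[-7,0,-3],[0,0,0],1],[[-10,0,-4.3],[0,4,0],1],[[-9.6,0,-3.3],[0,11,0],1],[[-9,0,-2.3],[0,18,0],1],[[-8.2,0,-1.4],[0,25,0],1],[[-7.5,0,-0.8],[0,32,0],1],[[-6.5,0,-0.3],[0,40,0],1],[[-5.3,0,0.3],[0,48,0],1],[[-4.4,0,0.5],[0,56,0],1],[[-3.4,0,0.7],[0,64,0],1],[[-2.6,0,0.7],[0,70,0],1]]}}

```text
clock: 11.75
tool_pos: [0.6649, -0.0278, 0.2715]
eef_rot: [0.046, 0.989, -0.021, 0.136]
contact_force: [2.0, -1.5, -1.9]
opening: 0.584
finger_force: 35.0
```

Run:
```python
from h import *
st()
to((.495,.225,.272),rot(-34))
t=snap('top','t4')
```

```text
11.75 [ 0.34  0.68 -0.72  1.67  0.78  0.8   0.76] [ 0.6649 -0.0278  0.2715] [ 174.9   15.7 -178.2] [ 2.  -1.5 -1.9] [-0.03 -0.04 -0.03] 0.584 34.99815353192389
[18.5, 23.5, -6.0] [2.2, 15.8, 28.5]
```

Request:
{"api": "carry_out", "payload": {"rows": [[[0,0,0],[1,8,0],1],[[0,0,0],[2,15.7,0],1],[[0,0,0],[2,15.7,0],1],[[0,0,0],[2,15.7,0],1]]}}

```text
clock: 12.2
tool_pos: [0.667, -0.0295, 0.271]
eef_rot: [0.054, 0.998, -0.033, 0.003]
contact_force: [-1.0, 0.3, -1.4]
opening: 0.588
finger_force: 35.0
```

Run:
```python
from h import *
st()
to((.495,.225,.272),rot(-34))
t=snap('top','t5')
b=cv2.imread('pics/t5.png')
cv2.imwrite('pics/c5.png',cv2.resize(b[100:270,170:400],None,fx=3,fy=3,interpolation=cv2.INTER_CUBIC))
```

```text
12.2 [ 0.3   0.8  -0.74  1.37  0.61  1.21  0.94] [ 0.667  -0.0295  0.271 ] [ 173.9    0.6 -176.2] [-1.   0.3 -1.4] [ 0.15 -0.18  0.02] 0.588 34.99773911666125
[19.8, 23.4, -1.8] [-3.5, 1.5, 27.8]
```

View pics/c5.png

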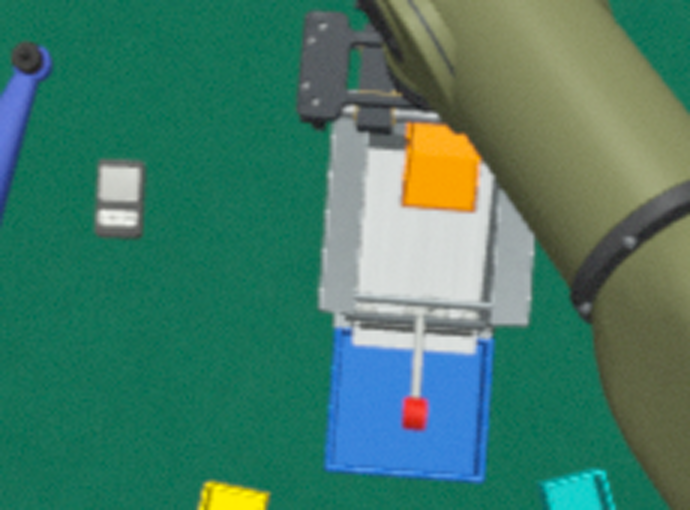

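The top view shows an empty spout, a clear bin and no stray balls on the bench. I'll take the scoop back to its old spot.

Request:
{"api": "carry_out", "payload": {"rows": [[[1.5,1.8,-0.5],[-1,0.5,3],1],[[5,5.5,-1],[-3.5,1.5,7],1],[[8,9.5,-1.5],[-3.5,1.5,12],1],[[11,13.2,-1.8],[-3.5,1.5,17],1],[[14,17,-1.8],[-3.5,1.5,22],1],[[17,20.5,-1.8],[-3.5,1.5,26],1],[[19,22.7,-1.8],[-3.5,1.5,27.8],1],[[19.8,23.4,-1.8],[-3.5,1.5,27.8],1],[[19.8,23.4,-1.8],[-3.5,1.5,27.8],1],[[19.8,23.4,-1.8],[-3.5,1.5,27.8],1],[[19.8,23.4,-1.8],[-3.5,1.5,27.8],1]]}}

```text
clock: 13.35
tool_pos: [0.4964, 0.2226, 0.2731]
eef_rot: [0.294, 0.956, -0.001, -0.001]
contact_force: [0.5, -0.0, -1.1]
opening: 0.589
finger_force: 35.0
```

Run:
```python
from h import *
st()
to((.495,.225,.0185),rot(-34))
```

```text
13.35 [-0.11  0.6  -0.66  1.75  0.44  0.94  0.02] [0.4964 0.2226 0.2731] [ 1.458e+02 -1.000e-01 -1.799e+02] [ 0.5 -0.  -1.1] [ 0.03 -0.1   0.01] 0.589 34.99745353125036
[0.2, 0.2, 25.5] [-0.1, -0.1, -0.2]
```

Request:
{"api": "carry_out", "payload": {"rows": [[[0,0,3],[0,0,0],1],[[0,0,7],[0,0,0],1],[[0,0,11],[0,0,0],1],[[0,0,15],[0,0,0],1],[[0,0,18.5],[0,0,0],1],[[0,0,21],[0,0,0],1],[[0,0,23],[0,0,0],1],[[0,0,24.3],[0,0,0],1],[[0,0,24.8],[0,0,0],1],[[0,0,25.1],[0,0,0],1],[[0,0,25.4],[0,0,0],1],[[0,0,25.5],[0,0,0],1]]}}

```text
clock: 14.55
tool_pos: [0.495, 0.2253, 0.0188]
eef_rot: [0.292, 0.956, 0.0, -0.001]
contact_force: [-0.6, 0.6, -1.1]
opening: 0.588
finger_force: 35.0
```

Request:
{"api": "carry_out", "payload": {"rows": [[[0,0,0],[0,0,0],1],[[0,0,0],[0,0,0],1]]}}

```text
clock: 14.75
tool_pos: [0.4948, 0.2253, 0.0187]
eef_rot: [0.292, 0.956, 0.0, -0.001]
contact_force: [0.3, -0.2, -0.5]
opening: 0.584
finger_force: 35.0
```

Run:
```python
from h import *
st()
```

```text
14.75 [-0.31  0.96 -0.34  1.94  0.8   0.39 -0.29] [0.4948 0.2253 0.0187] [ 1.46e+02 -1.00e-01 -1.80e+02] [ 0.3 -0.2 -0.5] [ 0.   -0.13 -0.05] 0.584 34.99765191692859
```

Release, then rise straight up.

Request:
{"api": "carry_out", "payload": {"rows": [[[0,0,0.1],[0,0,0],1],[[0,0,0.1],[0,0,0],0.35],[[0,0,0.1],[0,0,0],0.2],[[0,0,0.1],[0,0,0],0],[[0,0,0.1],[0,0,0],0],[[0,0,0.1],[0,0,0],0],[[0,0,-2],[0,0,0],0],[[0,0,-5.5],[0,0,0],0],[[0,0,-10],[0,0,0],0],[[0,0,-15],[0,0,0],0],[[0,0,-20],[0,0,0],0],[[0,0,-24],[0,0,0],0]]}}

```text
clock: 15.95
tool_pos: [0.4952, 0.2252, 0.2611]
eef_rot: [0.292, 0.956, 0.001, -0.001]
contact_force: [0.2, -0.0, -0.9]
opening: 0.999
finger_force: 0.0
```

Run:
```python
from h import *
st()
k=chute(-.064-.08*np.cos(.349),0,.128+.08*np.sin(.349)); print(k)
# view pose: back off so wrist cam sees knob
to((k[0],k[1]+.0,.27),rot(-5)); to((.40,.03,.27),rot(-5))
s=snap('top','t6'); w=snap('wrist','w6')
print('knob px in wrist',proj(w,k))
a=cv2.resize(s['image'][200:260,170:250,::-1],(400,300),interpolation=cv2.INTER_CUBIC)
cv2.imwrite('pics/c6.png',np.hstack([a,cv2.resize(w['image'][:,:,::-1],(400,300))]))
```

```text
15.95 [-0.11  0.62 -0.67  1.77  0.47  0.92  0.  ] [0.4952 0.2252 0.2611] [ 1.46e+02 -1.00e-01  1.80e+02] [ 0.2 -0.  -0.9] [-0.02 -0.23  0.01] 0.999 0.0
[ 0.4563524  -0.00836991  0.15535666]
[-9.8, -21.5, -0.9] [0.1, -0.1, -29.0]
[-3.0, -21.5, -0.9] [0.1, -0.1, -29.0]
knob px in wrist (np.float64(58.91362334716746), np.float64(302.577968881594))
```

View pics/c6.png

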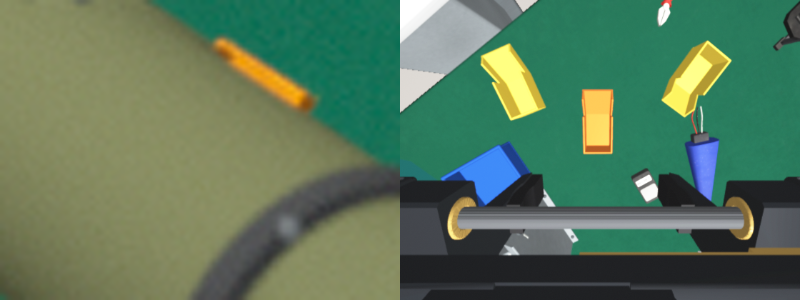

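The scoop stands empty and upright, and the neighbouring things haven't moved. I'll go above the knob.

Request:
{"api": "carry_out", "payload": {"rows": [[[-1.5,-3,-1],[0,0,-6],0],[[-3,-7,-1],[0,0,-12],0],[[-5,-11,-1],[0,0,-18],0],[[-7,-15,-1],[0,0,-24],0],[[-9,-19,-1],[0,0,-29],0],[[-9.8,-21.5,-1],[0,0,-29],0],[[-9.8,-21.5,-1],[0,0,-29],0],[[-9.8,-21.5,-1],[0,0,-29],0],[[-9.8,-21.5,-1],[0,0,-29],0],[[-9.8,-21.5,-1],[0,0,-29],0]]}}

```text
clock: 17.05
tool_pos: [0.4566, -0.0065, 0.2683]
eef_rot: [0.042, 0.999, 0.001, -0.001]
contact_force: [0.2, -0.5, -0.5]
opening: 1.001
finger_force: 0.0
```

Run:
```python
from h import *
st()
k=chute(-.064-.08*np.cos(.349),0,.128+.08*np.sin(.349))
w=snap('wrist','w7'); print(proj(w,k))
hsv=cv2.cvtColor(w['image'],cv2.COLOR_RGB2HSV)
m=cv2.inRange(hsv,(0,150,80),(6,255,255))|cv2.inRange(hsv,(174,150,80),(180,255,255))
for c in cv2.findContours(m,0,2)[0]:
    if cv2.contourArea(c)>60: x,y,a,b=cv2.boundingRect(c); print((x,y,a,b),onz(w,x+a/2-.5,y+b/2-.5,.16))
to((k[0],k[1],.1365),rot(-5))
```

```text
17.05 [ 0.48  0.54 -0.87  1.99  0.54  0.86  0.79] [ 0.4566 -0.0065  0.2683] [ 1.752e+02 -1.000e-01  1.799e+02] [ 0.2 -0.5 -0.5] [ 0.01 -0.16  0.01] 1.001 0.0
(np.float64(277.01521558667275), np.float64(206.74026128397077))
(270, 196, 19, 26) [ 0.45698478 -0.0065719   0.16      ]
[-0.0, -0.2, 13.2] [0.1, -0.1, 0.2]
```

View pics/w7.png

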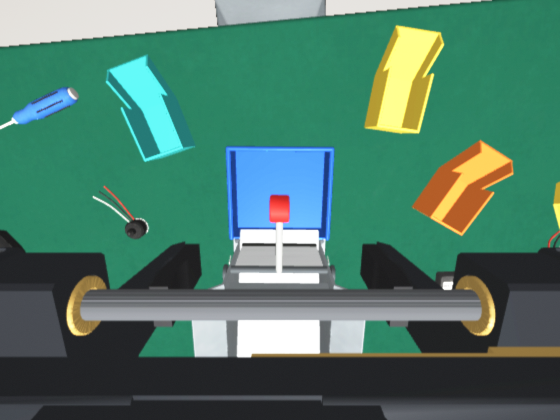

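The red knob is at (280,209), right under the tool. The bin is empty, and the orange scoop at (465,190) is empty. I'll descend and pinch.

Request:
{"api": "carry_out", "payload": {"rows": [[[0,0,3],[0,0,0],0],[[0,0,6.5],[0,0,0],0],[[0,0,9.5],[0,0,0],0],[[0,0,11.8],[0,0,0],0],[[0,0,13.2],[0,0,0],0.2],[[0,0,13.2],[0,0,0],0.4],[[0,0,13.2],[0,0,0],0.6],[[0,0,13.2],[0,0,0],0.7],[[0,0,13.2],[0,0,0],0.75],[[0,0,13.2],[0,0,0],1],[[0,0,13.2],[0,0,0],1],[[0,0,13.2],[0,0,0],1]], "newtons": 30}}

```text
clock: 18.3
tool_pos: [0.4561, -0.0081, 0.1364]
eef_rot: [0.043, 0.999, 0.0, -0.001]
contact_force: [-0.1, 0.6, -0.5]
opening: 0.3
finger_force: 0.0
```

Run:
```python
from h import *
st()
s=r.get_state(); b=(s['tool_pos'],R.from_quat(s['eef_rot']))
for q in np.radians([0,8,16,24,32,40,45,46]):
    dx=.08*(np.cos(.349)-np.cos(q+.349)); dz=.08*(np.sin(q+.349)-np.sin(.349))
    to(s['tool_pos']+CR.apply([dx,0,dz]),b[1],b)
```

```text
18.3 [ 0.31  0.73 -0.64  2.14  0.86  0.55  0.51] [ 0.4561 -0.0081  0.1364] [ 1.75e+02 -1.00e-01  1.80e+02] [-0.1  0.6 -0.5] [ 0.1  -0.15  0.  ] 0.3 0.0
[0.0, 0.0, 0.0] [0.0, 0.0, 0.0]
[-0.5, 0.0, -1.0] [0.0, 0.0, 0.0]
[-1.0, 0.0, -2.0] [0.0, 0.0, 0.0]
[-1.8, 0.0, -2.8] [0.0, 0.0, 0.0]
[-2.6, 0.0, -3.6] [0.0, 0.0, 0.0]
[-3.5, 0.0, -4.2] [0.0, 0.0, 0.0]
[-4.1, 0.0, -4.5] [0.0, 0.0, 0.0]
[-4.3, 0.0, -4.6] [0.0, 0.0, 0.0]
```

Still closing; I'll finish the pinch.

Request:
{"api": "carry_out", "payload": {"rows": [[[0,0,0],[0,0,0],1],[[0,0,0],[0,0,0],1],[[0,0,0],[0,0,0],1],[[0,0,0],[0,0,0],1],[[0,0,0],[0,0,0],1]], "newtons": 40}}

```text
clock: 18.8
tool_pos: [0.456, -0.0077, 0.1363]
eef_rot: [0.043, 0.999, 0.001, -0.001]
contact_force: [-0.7, 1.7, 1.8]
opening: 0.197
finger_force: 40.0
```

Run:
```python
from h import *
st()
```

```text
18.8 [ 0.31  0.73 -0.64  2.14  0.86  0.55  0.51] [ 0.456  -0.0077  0.1363] [ 1.751e+02 -1.000e-01  1.799e+02] [-0.7  1.7  1.8] [ 0.37 -0.03 -0.06] 0.197 40.00156246125698
```

Gripped at about 17 mm. I'll lift along the arc to 45°.

Request:
{"api": "carry_out", "payload": {"rows": [[[-0.2,0,-0.5],[0,0,0],1],[[-0.5,0,-1.0],[0,0,0],1],[[-0.75,0,-1.5],[0,0,0],1],[[-1.0,0,-2.0],[0,0,0],1],[[-1.4,0,-2.4],[0,0,0],1],[[-1.8,0,-2.8],[0,0,0],1],[[-2.2,0,-3.2],[0,0,0],1],[[-2.6,0,-3.6],[0,0,0],1],[[-3.05,0,-3.9],[0,0,0],1],[[-3.5,0,-4.2],[0,0,0],1],[[-4.1,0,-4.5],[0,0,0],1],[[-4.1,0,-4.5],[0,0,0],1]]}}

```text
clock: 20.0
tool_pos: [0.4934, -0.0112, 0.1812]
eef_rot: [0.043, 0.999, -0.0, -0.005]
contact_force: [-8.3, 4.5, 0.0]
opening: 0.2
finger_force: 40.0
```

Request:
{"api": "carry_out", "payload": {"rows": [[[0,0,0],[0,0,0],1],[[0,0,0],[0,0,0],1],[[0,0,0],[0,0,0],1],[[0,0,0],[0,0,0],1],[[0,0,0],[0,0,0],1],[[0,0,0],[0,0,0],1],[[0,0,0],[0,0,0],1],[[0,0,0],[0,0,0],1],[[0,0,0],[0,0,0],1],[[0,0,0],[0,0,0],1]]}}

```text
clock: 21.0
tool_pos: [0.4933, -0.0112, 0.1811]
eef_rot: [0.043, 0.999, -0.0, -0.005]
contact_force: [-9.0, 5.2, -0.6]
opening: 0.2
finger_force: 40.0
```

Run:
```python
from h import *
st()
p=r.get_state()['tool_pos']+np.array([0,0,.019]); rel=CR.inv().apply(p-chute(-.064,0,.128)); print(rel,np.linalg.norm(rel[[0,2]]),np.degrees(np.arctan2(rel[2],-rel[0]))-20)
w=snap('wrist','w8'); s=snap('side','s8')
hsv=cv2.cvtColor(w['image'],cv2.COLOR_RGB2HSV)
m=cv2.inRange(hsv,(0,150,80),(6,255,255))
for c in cv2.findContours(m,0,2)[0]:
    if cv2.contourArea(c)>40: x,y,a,b=cv2.boundingRect(c); print((x,y,a,b),onz(w,x+a/2-.5,y+b/2-.5,.205))
a=cv2.resize(w['image'][100:340,160:400,::-1],(400,400),interpolation=cv2.INTER_CUBIC); b=cv2.resize(s['image'][140:300,200:360,::-1],(400,400),interpolation=cv2.INTER_CUBIC)
cv2.imwrite('pics/c8.png',np.hstack([a,b]))
```

```text
21.0 [ 0.38  0.7  -0.74  1.99  0.71  0.74  0.68] [ 0.4933 -0.0112  0.1811] [ 175.1   -0.5 -179.9] [-9.   5.2 -0.6] [ 1.16  1.92 -0.13] 0.2 40.002085603773594
[-0.03810045  0.00038553  0.07211129] 0.08155784859662613 42.14998495353382
(261, 248, 40, 42) [ 0.48845374 -0.00962299  0.205     ]
(55, 168, 41, 44) [ 0.44405443 -0.09436219  0.205     ]
```

View pics/c8.png

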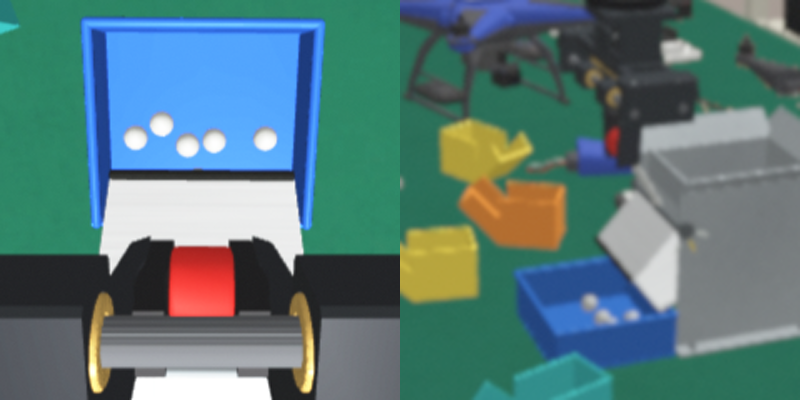

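Five balls are visible in the bin. The flap's bottom edge is at wrist row ≈205, and its side-view corners are at about (279,236) and (306,264). I'll use these to check the gate angle.

Run:
```python
from h import *
w=load('w8'); s=load('s8')
for q in (36,39,42,45,48):
    a=np.radians(q); f=lambda y:chute(-.064-.068*np.sin(a),y,.128-.068*np.cos(a))
    print(q,np.round(proj(w,f(0)),1),np.round(proj(w,f(.05)),1),np.round(proj(w,f(-.05)),1),'side',np.round(proj(s,f(.05)),1),np.round(proj(s,f(-.05)),1))
# sub-pixel rows of dark->edge at centre columns
g=cv2.cvtColor(w['image'],cv2.COLOR_RGB2GRAY); print(g[196:214,[250,280,310]].T.tolist())
g=w['image'].astype(int); print('ball search'); hsv=cv2.cvtColor(w['image'],cv2.COLOR_RGB2HSV)
m=cv2.inRange(hsv,(0,0,140),(180,60,255)); m[203:]=0; m[:,:210]=0;m[:,350:]=0
print([cv2.boundingRect(c) for c in cv2.findContours(m,0,2)[0]])
cv2.imwrite('pics/c9.png',np.hstack([cv2.resize(s['image'][190:290,240:320,::-1],(480,600),interpolation=cv2.INTER_CUBIC),cv2.resize(w['image'][150:220,215:255,::-1],(320,600),interpolation=cv2.INTER_CUBIC)]))
```

```text
36 [278.8 206.9] [334. 207.] [223.6 206.9] side [279.3 236.5] [294.  253.9]
39 [278.8 204.4] [334.6 204.5] [223.  204.4] side [278.2 235.9] [292.9 253.3]
42 [278.8 202.1] [335.2 202.1] [222.4 202. ] side [277.2 235.2] [291.8 252.5]
45 [278.8 199.8] [335.8 199.9] [221.7 199.7] side [276.3 234.4] [290.8 251.8]
48 [278.7 197.7] [336.5 197.8] [220.9 197.6] side [275.4 233.6] [289.9 250.9]
[[157, 157, 159, 158, 153, 111, 46, 36, 44, 52, 58, 85, 194, 230, 233, 235, 235, 234], [162, 162, 162, 163, 154, 106, 51, 37, 41, 48, 55, 74, 166, 221, 232, 236, 237, 235], [162, 163, 163, 163, 160, 132, 75, 42, 43, 50, 57, 70, 140, 213, 233, 237, 238, 237]]
ball search
[(266, 180, 13, 14), (282, 178, 13, 14), (312, 176, 14, 14), (235, 176, 13, 14), (250, 167, 14, 15)]
```

By the travelled chord the gate is at about 42°, so I'll nudge it a little further along the arc.

Request:
{"api": "carry_out", "payload": {"rows": [[[-0.2,0,-0.1],[0,0,0],1],[[-0.4,0,-0.2],[0,0,0],1],[[-0.4,0,-0.2],[0,0,0],1],[[-0.4,0,-0.2],[0,0,0],1],[[-0.4,0,-0.2],[0,0,0],1],[[-0.4,0,-0.2],[0,0,0],1]]}}

```text
clock: 21.7
tool_pos: [0.4968, -0.0115, 0.1829]
eef_rot: [0.043, 0.999, -0.0, -0.005]
contact_force: [-8.8, 5.6, -1.3]
opening: 0.2
finger_force: 40.0
```

Run:
```python
from h import *
st()
p0=np.array([.4560,-.0077,.1363]); d=r.get_state()['tool_pos']-p0; print(d, np.degrees(2*np.arcsin(np.hypot(d[0],d[2])/.16)))
p=r.get_state()['tool_pos']+np.array([0,0,.019]); rel=CR.inv().apply(p-chute(-.064,0,.128)); print(rel,np.linalg.norm(rel[[0,2]]),np.degrees(np.arctan2(rel[2],-rel[0]))-20)
w=snap('wrist','w9'); s=snap('side','s9'); t=snap('top','t9')
g=cv2.cvtColor(w['image'],cv2.COLOR_RGB2GRAY); print(g[190:212,280].tolist())
def blobs(q,lo,name,box):
    hsv=cv2.cvtColor(q['image'],cv2.COLOR_RGB2HSV); m=cv2.inRange(hsv,(0,0,lo),(180,70,255)); k=np.zeros_like(m); x0,y0,x1,y1=box; k[y0:y1,x0:x1]=m[y0:y1,x0:x1]
    L=[cv2.boundingRect(c)+(cv2.contourArea(c),) for c in cv2.findContours(k,0,2)[0] if cv2.contourArea(c)>3]; print(name,L); return L
L=blobs(w,130,'wrist',(0,60,560,203))
B=[onz(w,x+a/2-.5,y+b/2-.5,.011) for x,y,a,b,_ in L if 8<a<20 and 8<b<20]
for b in B: print(CR.inv().apply(b-chute(0,0,0)).round(3),'side',np.round(proj(s,b)))
blobs(s,110,'side',(245,235,312,285))
for x in(-.085,-.1): print(x,[np.round(proj(s,chute(x,y,.011))) .tolist() for y in(-.05,0,.05)])
print('bin near rim',[np.round(proj(s,chute(x,-.065,.045))).tolist() for x in(-.188,-.068)])
```

```text
21.7 [ 0.38  0.71 -0.75  1.98  0.7   0.75  0.69] [ 0.4968 -0.0115  0.1829] [ 175.1   -0.6 -179.9] [-8.8  5.6 -1.3] [ 1.21  2.09 -0.08] 0.2 40.00325510278344
[ 0.04082283 -0.00383383  0.0466164 ] 45.570442194659634
[-0.03458503  0.00037535  0.0739164 ] 0.08160734779314816 44.92539579279874
[159, 159, 161, 162, 157, 113, 48, 38, 44, 51, 55, 87, 205, 237, 239, 241, 242, 240, 240, 239, 239, 239]
wrist [(42, 178, 39, 25, 84.0), (266, 177, 13, 14, 130.0), (282, 174, 13, 14, 128.5), (312, 173, 14, 14, 134.0), (235, 173, 14, 14, 132.5), (250, 164, 14, 14, 135.5)]
[-0.112 -0.008  0.011] side [284. 269.]
[-0.115  0.01   0.011] side [280. 266.]
[-0.116  0.043  0.011] side [275. 260.]
[-0.116 -0.042  0.011] side [287. 276.]
[-0.126 -0.025  0.011] side [281. 274.]
side [(290, 265, 5, 3, 6.5), (278, 264, 8, 5, 17.5), (273, 258, 6, 6, 22.0), (279, 235, 33, 30, 572.0)]
-0.085 [[301.0, 276.0], [293.0, 266.0], [286.0, 257.0]]
-0.1 [[295.0, 277.0], [287.0, 267.0], [280.0, 258.0]]
bin near rim [[262.0, 273.0], [310.0, 265.0]]
```

Run:
```python
from h import *
w=load('w9'); s=load('s9')
for q in (39,42,45,48):
    a=np.radians(q); f=lambda y,o=0:chute(-.064-.068*np.sin(a)-o*np.cos(a),y,.128-.068*np.cos(a)+o*np.sin(a))
    k=chute(-.064-.08*np.cos(a+.349),0,.128+.08*np.sin(a+.349))
    print(q,np.round(proj(w,f(0)),1),np.round(proj(s,f(.05)),1),'knob top edge row',round(proj(w,k+CR.apply([-.013,0,0]))[1],1),'knob rows',min(proj(w,k+CR.apply([.013*np.cos(t),0,.013*np.sin(t)]))[1] for t in np.linspace(0,6.28,60)))
hsv=cv2.cvtColor(w['image'],cv2.COLOR_RGB2HSV); m=cv2.inRange(hsv,(0,150,60),(6,255,255)); m[:,:240]=0
c=max(cv2.findContours(m,0,2)[0],key=cv2.contourArea); print(cv2.boundingRect(c))
g=cv2.cvtColor(s['image'],cv2.COLOR_RGB2GRAY); print(g[236,268:292].tolist(),g[262:270,286:298].tolist())
```

```text
39 [278.8 200.3] [278.2 235.9] knob top edge row 231.2 knob rows 229.89923066386072
42 [278.8 197.9] [277.2 235.2] knob top edge row 239.8 knob rows 238.20293969701044
45 [278.8 195.6] [276.3 234.4] knob top edge row 248.6 knob rows 246.68361979112797
48 [278.8 193.4] [275.4 233.6] knob top edge row 257.5 knob rows 255.28263611903247
(261, 248, 40, 42)
[89, 89, 89, 89, 89, 89, 89, 88, 83, 75, 71, 90, 126, 159, 176, 182, 183, 183, 182, 182, 182, 181, 182, 182] [[111, 110, 111, 112, 111, 112, 109, 101, 89, 76, 68, 66], [111, 111, 111, 112, 117, 122, 128, 126, 112, 93, 74, 68], [111, 110, 112, 118, 128, 143, 157, 160, 146, 118, 89, 72], [114, 112, 112, 123, 141, 160, 176, 184, 171, 139, 103, 83], [127, 116, 114, 125, 143, 161, 177, 183, 173, 144, 111, 95], [145, 123, 113, 119, 133, 146, 157, 161, 152, 130, 107, 97], [148, 125, 112, 111, 114, 120, 125, 125, 118, 107, 94, 89], [129, 112, 103, 98, 95, 95, 94, 93, 89, 84, 79, 78]]
```

Run:
```python
from h import *
st(); print(r.finish_job())
```

```text
21.85 [ 0.38  0.71 -0.75  1.98  0.7   0.75  0.69] [ 0.4968 -0.0115  0.1829] [ 175.1   -0.6 -179.9] [-9.6  5.7 -1.1] [ 1.19  2.08 -0.09] 0.2 40.00339362770319
the job is handed in; nothing more can be done
None
```

I handed the job in at 21.9 s with the arm holding the gate at about 45°, the empty scoop standing upright on the bench, and all six balls in the bin (five clearly seen; the sixth, under the flap, identified only from the side view).

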